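# Load the shuttle tray and index it to the next lock hole

## Robot

A 6-joint arm with a two-finger parallel gripper is mounted at the origin on a cart in front of the work surface, level with it; the furniture and walls round the work are solid. World frame = base frame: x ahead of the robot, y to its left, z up, the work surface at z = 0. Lengths are in m, angles in rad, forces in N, time in s.
With the tool pointing down it reaches from about 0.375 to 0.9 m from the base axis. Payload 3.1 kg.
Tool frame: the origin (TCP) lies midway between the tips of the shut fingers; the grasp point (between the pads) lies arm.tcp_to_grasp behind it (arm.tcp_to_grasp is the distance from the TCP to the grasp point, in m); z points along the fingers, y is the direction in which the jaws open and shut (so a half turn about z gives the same grasp; the last joint's range is limited). The gripper opens to 85 mm and grips with 20 to 120 N. Pads are 22 mm wide; open, the fingers measure 114 mm over their backs; the gripper's body (76 mm by 85 mm) begins 54 mm behind the grasp point. The pads swing forward as they close: fully open they stand 13 mm farther back than shut.
Start: joints at [-1.452, 0.527, 1.433, -0, 1.181, -0.178], TCP at [0.183, -0.598, 0.231] pointing down, gripper open.
Joint ranges: [-3.08, 3.08], [-0.75, 2.2], [0.22, 2.44], [-1.43, 4.57], [0, 2.65], [-2.85, 2.85]. Speed limits (rad/s): [2.79, 2.79, 3.14, 3.14, 3.14, 3.14].

## Interface

Orientations are given as [roll, pitch, yaw] about the fixed x, y, z axes, in that order (R = Rz(yaw) Ry(pitch) Rx(roll)).
In Python, from rig import arm, vision, job gives the robot as it stands.
- The arm moves only by the tool arm_command, never from a script. Its argument "moves" is one flat list of numbers, 7 for each row, row after row: the shift along the world's x, y, z in cm, then the turn, a rotation vector about the world's x, y, z in rad, then the finger opening in cm, from 0 to 8.54. A call has 1 to 12 rows; each row is the pose to reach, as a shift and turn from the pose commanded when the call began; what a row does not reach only later rows make up. A row lasts 1/8 s, in which the tool goes at most 62.5 mm and 10.7 degrees, less where a joint would pass 70% of its speed; a pose out of reach is approached as far as the arm can. A call with a gripper value outside its range is refused whole. The fingers move at their own pace and stop on an object; "grip_force" is the grip in N (left out, the last holds). Time passes only in rows, so rows that repeat a pose let the fingers close. It gives the time, the measured TCP pose, the force and the opening at its end, in the units of the state.
- arm.state(): the state, without advancing time (a new reading comes with each control period).
- vision.capture(name): name is "scene" or "side" or "wrist"; returns a dict with "pixels" (400x640x3 uint8, blue, green, red), "range_z" (400x640 float32, m along the optical axis (not along the pixel's ray), 0 where there is no reading), "intrinsics" (3x3 intrinsics, pixels), "R" (3x3) and "t" (3): a world point X has camera coordinates R X + t; the wrist camera has in their place "hand_eye" (4x4, takes a point from camera to tool coordinates, whose origin is the TCP and whose axes are the flange's). Camera axes: x right, y down, z forward; pixel columns grow to the right and rows downward; lengths in m; the calibration is good to about 2 mm. A picture is of the moment at which its call begins: read the wrist's pose just before it.
- job.hand_in(): hands the job in, once; it reports no verdict.
The state is a dict: "time": time; "joints": joint angles; "qvel": joint speeds; "effort": joint torques, N m; "tool_pos": TCP position; "orientation": TCP orientation; "ft_force": force on the tool from outside, world axes, zero at the start; "torque": the same for the moment, N m; "grip_width": opening from 0.0 (shut) to 1.0 (fully open).
Only numpy, scipy, OpenCV 4.12 (cv2) and the standard library are available. Lean on these libraries where they do the work, as an engineer would, in place of code of your own. Each camera call takes 0.05 s, during which the arm holds its last target.

## Task

Pour all six white grinding balls from the blue scoop into the white tray of the sliding section, and stand the empty scoop back upright on the bench. Then pull up the red lock knob, slide the section to the next hole, one hole towards the end block with the green cap, and let the pin drop fully into it. Finish while still gripping the knob with the pin engaged: do not let go. Leave the blue bottle, the timer and the yellow marker where they are.

Things in the scene. Friction and masses are not known exactly. Their poses are not given: they have to be found in the camera images.
- frame: grey shuttle frame fixed to the bench, 150 (x) x 266 (y) x 58 mm high; origin on the bench, near its middle. Two end blocks at y = +-123 mm carry, along y, a square steel tube 24 mm wide (axis at x = +60 mm, top at z = 54 mm; five holes at y = -70, -35, 0, 35, 70 mm, each 12 mm across by 11 mm along the tube, 11 mm deep) and a guide rod at x = -40 mm.
- green_cap: green plastic cap 70 x 21 x 12 mm, fixed on top of one of the two end blocks of the frame (origin: centre of its underside); marks the end towards which the section must go. It may be on either end. Top at z = 70 mm.
- white_cap: white cap of the same size on the other end block.
- section (a joint): position of the sliding section (blue sleeve 44 mm long on the tube, tray on its near side) along the frame's y axis, m; 0 = middle hole, where it starts locked; +-0.035 = neighbouring holes, +-0.070 = end holes, stops at +-0.074. It slides with about 1.5 N friction once the pin is clear and stays where it is left.
- tray_floor (a point): centre of the inner floor of the section's open white tray (moves with the section, axes parallel to the frame's), inside 70 x 70 mm, walls 3 mm thick; floor 35 mm and rim 82 mm above the bench. It lies 100 mm from the knob's axis, towards the frame's -x.
- pin (a joint): lift of the spring-loaded lock pin on the section, m: 0 = fully down, in the hole; the 8 mm thick pin clears the holes above 0.008; stop at 0.014. The spring pushes it down with 3.5 N at 0 and 7 N at the stop. Let down between holes it rests on the tube at 0.008.
- lock_knob: red ribbed round knob on the pin, 25 mm across, 28 mm high, axis upright; origin: centre of its underside, 86 mm above the bench when the pin is down. It rises with the pin and travels with the section: pull it up and push it along the frame's y to move the section. Below it are a 20 mm round collar (top 75 mm) and the blue sleeve (top 62 mm).
- knob_center (a point): middle of the red knob, the point to grip, 100 mm above the bench when the pin is down.
- scoop: blue scoop, open-topped box 96 (x) x 60 (y) x 56 mm high, 0.12 kg; origin: centre of its underside. Grip across its flat long sides (y = +-30 mm), low and firmly; a knock turns it in the fingers. Pouring lip at its -x end, 50 mm high; inside, a ramp rises at 42 degrees from the 4 mm floor at x = +8 mm to the lip. Tipped towards -x the balls roll out from 45 degrees on; 60 empties it.
- ball_0_center (a point): one of six identical white ceramic grinding balls, 16 mm across, 10 g, polished, rolling easily; this point is its centre. At the start all six lie in the scoop.
- ball_1_center (a point): one of six identical white ceramic grinding balls, 16 mm across, 10 g, polished, rolling easily; this point is its centre. At the start all six lie in the scoop.
- ball_2_center (a point): one of six identical white ceramic grinding balls, 16 mm across, 10 g, polished, rolling easily; this point is its centre. At the start all six lie in the scoop.
- ball_3_center (a point): one of six identical white ceramic grinding balls, 16 mm across, 10 g, polished, rolling easily; this point is its centre. At the start all six lie in the scoop.
- ball_4_center (a point): one of six identical white ceramic grinding balls, 16 mm across, 10 g, polished, rolling easily; this point is its centre. At the start all six lie in the scoop.
- ball_5_center (a point): one of six identical white ceramic grinding balls, 16 mm across, 10 g, polished, rolling easily; this point is its centre. At the start all six lie in the scoop.
- microscope: tall fixed microscope on the bench left of the scoop; origin at its foot. Its grey front part and eyepieces reach to x = 0.33 m, y = 0.3 to 0.5 m: swing the arm round in front of it or above it.
- small_blue_bottle: dark blue bottle, 54 mm across, 95 mm high, loose bystander; origin: centre of its underside.
- timer: white bench timer 58 x 64 x 18 mm, loose bystander; origin: centre of its underside.
- marker_yellow: yellow marker pen 17 x 135 x 18 mm lying along its y, loose bystander; origin: centre of its underside.

How it is judged:
On the way, in this order (a step that is already met when the one before it is completed fails the run):
1. all six balls are in the tray (x of ball_0_center in the frame of tray_floor between -0.036 and 0.036 m and y of ball_0_center in the frame of tray_floor between -0.036 and 0.036 m and z of ball_0_center in the frame of tray_floor between 0 and 0.046 m and x of ball_1_center in the frame of tray_floor between -0.036 and 0.036 m and y of ball_1_center in the frame of tray_floor between -0.036 and 0.036 m and z of ball_1_center in the frame of tray_floor between 0 and 0.046 m and x of ball_2_center in the frame of tray_floor between -0.036 and 0.036 m and y of ball_2_center in the frame of tray_floor between -0.036 and 0.036 m and z of ball_2_center in the frame of tray_floor between 0 and 0.046 m and x of ball_3_center in the frame of tray_floor between -0.036 and 0.036 m and y of ball_3_center in the frame of tray_floor between -0.036 and 0.036 m and z of ball_3_center in the frame of tray_floor between 0 and 0.046 m and x of ball_4_center in the frame of tray_floor between -0.036 and 0.036 m and y of ball_4_center in the frame of tray_floor between -0.036 and 0.036 m and z of ball_4_center in the frame of tray_floor between 0 and 0.046 m and x of ball_5_center in the frame of tray_floor between -0.036 and 0.036 m and y of ball_5_center in the frame of tray_floor between -0.036 and 0.036 m and z of ball_5_center in the frame of tray_floor between 0 and 0.046 m), for 0.2 s.
2. the empty scoop stands upright on the bench, released (angle between scoop's own z axis and vertical below 0.1 rad and height (world z) of scoop between -0.004 and 0.004 m and contact force between scoop and the fingers below 0.1 N and linear speed of scoop below 0.02 m/s), for 0.2 s.
3. the lock pin is pulled clear of its hole (value of joint pin above 0.0075 m), for 0.1 s.
At the end, for the whole second after the job is handed in: section one hole (35 +-4 mm) towards the green cap and at rest, pin within 2 mm of fully down, fingers still on the knob (over 1.5 N); all six balls inside the tray, below its rim; scoop upright (within 0.1 rad) on the bench, released, at rest (all of step 1 and all of step 2 and ((y of green_cap in the frame of frame above 0 m and value of joint section between 0.031 and 0.039 m) or (not (y of green_cap in the frame of frame above 0 m) and value of joint section between -0.039 and -0.031 m)) and value of joint pin below 0.002 m and velocity of joint section between -0.01 and 0.01 m/s and contact force between lock_knob and the fingers above 1.5 N); the arm keeps its last pose, push and grip.
It fails at once if the blue bottle is pushed more than 25 mm from its place or tipped (distance of small_blue_bottle from where it was at the start of the episode above 0.025 m or angle between small_blue_bottle's own z axis and vertical above 0.5 rad).
It fails at once if the timer is pushed more than 25 mm from its place or tipped (distance of timer from where it was at the start of the episode above 0.025 m or angle between timer's own z axis and vertical above 0.5 rad).
It fails at once if the yellow marker is pushed more than 25 mm from its place (distance of marker_yellow from where it was at the start of the episode above 0.025 m).
It also fails if it takes over 72 s, if anything falls off the work surface, if the arm or the gripper's body presses on something with over 40 N, if the wrist force passes 120 N, or if a joint passes its speed limit or range.

## Working session

There is one attempt and no reset: what is moved stays moved. The work goes in short steps, Python scripts to look and compute and a tool call to move; the robot and the scene stay as the last step left them, time stands still between calls to the robot, and variables do not carry over. Pictures are saved under pics/ and viewed, and the job is handed in when it is done.

Besides the shell and the picture viewer there is one more tool, called as name(argument=value, ...), one argument or row to a line, values as JSON. arm_command: Moves the arm, as the interface text tells. Its arguments: {"type":"object","properties":{"moves":{"type":"array","items":{"type":"number"}},"grip_force":{"type":"number"}},"required":["moves"]}

```bash
ls; mkdir -p pics
python3 - <<'E'
from rig import arm, vision, job
import cv2,numpy as np
s=arm.state(); print(s); print(arm.tcp_to_grasp)
for n in ["scene","side","wrist"]:
    c=vision.capture(n); cv2.imwrite(f"pics/{n}0.png",c["pixels"]); np.savez(f"pics/{n}0.npz",**c)
    print(n,c["intrinsics"].tolist(),{k:np.round(c[k],4).tolist() for k in ("R","t","hand_eye") if k in c})
E
```

```text
pics
{'time': 0.0, 'joints': array([-1.45248019e+00,  5.28466914e-01,  1.43392660e+00,  2.62459950e-05,
        1.18138605e+00, -1.78512020e-01]), 'qvel': array([ 1.33213372e-03, -8.27696243e-05, -2.21595165e-04, -8.07760940e-04,
        3.25127490e-03, -8.97135141e-04]), 'effort': array([ 1.86255231e-03, -4.42346871e+01, -1.78021735e+01,  3.14164413e-05,
        8.22048343e-03,  8.06831082e-06]), 'tool_pos': array([ 0.18274649, -0.59692898,  0.23032543]), 'orientation': array([-3.13944480e+00, -4.12193413e-04,  2.96817726e-01]), 'ft_force': array([ 0.00087706,  0.03046873, -0.15804392]), 'torque': array([-0.06312438, -0.0414091 , -0.01215978]), 'grip_width': 0.9977985904751733}
0.0187
scene [[481.84178491908256, 0.0, 319.96929970238705], [0.0, 481.84178491908256, 203.48728731512307], [0.0, 0.0, 1.0]] {'R': [[0.4573, -0.8893, -0.0033], [-0.4964, -0.2522, -0.8307], [0.7379, 0.3815, -0.5568]], 't': [-0.3092, 0.3193, 1.3591]}
side [[443.01147211640273, 0.0, 323.1726890947817], [0.0, 443.01147211640273, 193.4908767961788], [0.0, 0.0, 1.0]] {'R': [[0.9999, 0.0072, -0.0075], [-0.0015, -0.6167, -0.7872], [-0.0103, 0.7872, -0.6166]], 't': [-0.5304, 0.0257, 1.459]}
wrist [[276.41463188826367, 0.0, 325.12392434428114], [0.0, 276.41463188826367, 199.34276898618347], [0.0, 0.0, 1.0]] {'hand_eye': [[-0.0001, -0.9544, -0.2986, 0.0771], [1.0, -0.0004, 0.0011, -0.0002], [-0.0011, -0.2986, 0.9544, -0.1426], [0.0, 0.0, 0.0, 1.0]]}
```

View pics/scene0.png

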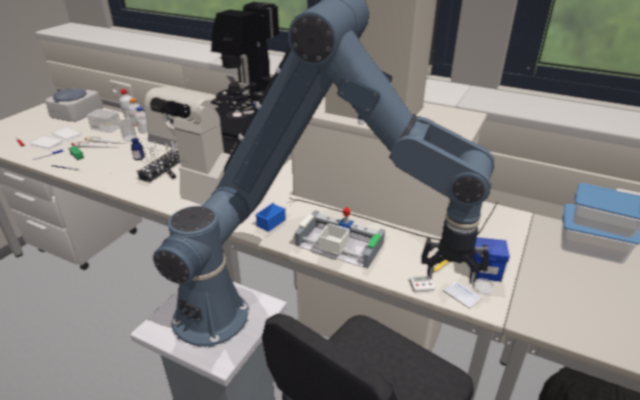

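View pics/side0.png

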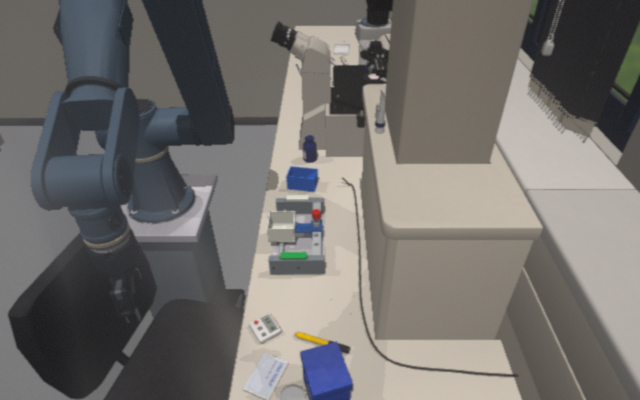

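View pics/wrist0.png

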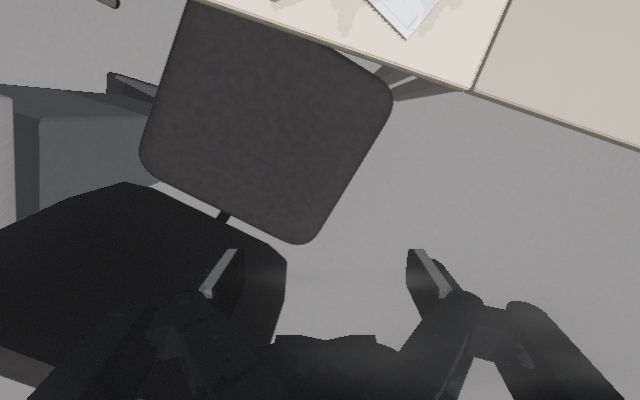

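The side view shows the frame at about (298,236), with the green cap at (293,256) on the near (−y) end and the white cap at (300,198). The scoop is at (303,179), the bottle at (310,150), the timer at (265,328) and the marker at (322,341). Next I measure these.

```bash
cat > h.py <<'E'
import numpy as np, cv2
from scipy.spatial.transform import Rotation as Ro
def load(f): return dict(np.load(f))
def cloud(c,pose=None):
    K=c["intrinsics"]; z=c["range_z"]; h,w=z.shape
    u,v=np.meshgrid(np.arange(w),np.arange(h))
    P=np.stack([(u-K[0,2])/K[0,0]*z,(v-K[1,2])/K[1,1]*z,z],-1)
    if "R" in c: W=(P-c["t"])@c["R"]
    else:
        H=c["hand_eye"]; P=P@H[:3,:3].T+H[:3,3]
        W=P@Ro.from_euler("xyz",pose[1]).as_matrix().T+pose[0]
    W[z==0]=np.nan
    return W
def hsv(c): return cv2.cvtColor(c["pixels"],cv2.COLOR_BGR2HSV)
def ray(c,u,v,zp,pose=None):
    K=c["intrinsics"]; d=np.array([(u-K[0,2])/K[0,0],(v-K[1,2])/K[1,1],1.])
    if "R" in c: o=-c["R"].T@c["t"]; d=c["R"].T@d
    else:
        H=c["hand_eye"]; R=Ro.from_euler("xyz",pose[1]).as_matrix()
        o=R@H[:3,3]+pose[0]; d=R@H[:3,:3]@d
    return o+d*(zp-o[2])/d[2]
E
python3 - <<'E'
from h import *
c=load("pics/side0.npz"); W=cloud(c); H=hsv(c)
cv2.imwrite("pics/side0c.png",cv2.resize(c["pixels"][120:360,220:380],None,fx=3.5,fy=2.5*1.0,interpolation=cv2.INTER_CUBIC)[:600])
s=load("pics/scene0.npz"); 
cv2.imwrite("pics/scene0c.png",cv2.resize(s["pixels"][190:310,230:430],None,fx=4,fy=4,interpolation=cv2.INTER_CUBIC))
def rep(n,c,m):
    W=cloud(c); nl,lab,st,ce=cv2.connectedComponentsWithStats(m.astype(np.uint8))
    for i in range(1,nl):
        if st[i,4]>25:
            p=W[lab==i]; p=p[~np.isnan(p[:,0])]
            print(n,st[i].tolist(),ce[i].round(1),"min",np.percentile(p,3,axis=0).round(3),"med",np.median(p,0).round(3),"max",np.percentile(p,97,axis=0).round(3))
for n,c in (("side",c),("scene",s)):
    H=hsv(c); h,sa,v=H[...,0],H[...,1],H[...,2]
    rep(n+" green",c,(h>50)&(h<75)&(sa>130)&(v>70))
    rep(n+" red",c,((h<6)|(h>174))&(sa>150)&(v>80))
    rep(n+" blue",c,(h>100)&(h<130)&(sa>150)&(v>60))
    rep(n+" yel",c,(h>18)&(h<32)&(sa>150)&(v>100))
E
```

```text
side green [281, 252, 25, 7, 146] [292.8 255.4] min [ 0.424 -0.319  0.064] med [ 0.454 -0.313  0.069] max [ 0.484 -0.302  0.072]
side red [312, 210, 9, 9, 56] [315.8 213.6] min [ 0.503 -0.198  0.098] med [ 0.513 -0.19   0.11 ] max [ 0.521 -0.18   0.116]
side blue [288, 168, 28, 22, 527] [301.9 178.7] min [0.416 0.048 0.009] med [0.459 0.063 0.035] max [0.5   0.121 0.055]
side blue [312, 370, 39, 30, 238] [332.8 387.2] min [ 0.521 -0.706  0.092] med [ 0.557 -0.691  0.105] max [ 0.586 -0.663  0.109]
side blue [322, 392, 26, 8, 79] [335.9 396.6] min [ 0.538 -0.699  0.06 ] med [ 0.561 -0.692  0.069] max [ 0.582 -0.684  0.076]
side yel [295, 332, 34, 12, 161] [311.  338.2] min [ 0.473 -0.536  0.008] med [ 0.506 -0.524  0.014] max [ 0.541 -0.511  0.018]
scene green [71, 148, 11, 10, 56] [ 76.5 152.4] min [0.469 1.084 0.013] med [0.483 1.099 0.034] max [0.502 1.143 0.041]
scene green [369, 235, 10, 12, 68] [373.7 240.4] min [ 0.417 -0.317  0.065] med [ 0.45  -0.31   0.069] max [ 0.478 -0.301  0.071]
scene red [344, 208, 6, 8, 35] [346.3 211.1] min [ 0.496 -0.193  0.094] med [ 0.504 -0.187  0.111] max [ 0.518 -0.179  0.115]
scene blue [257, 205, 27, 25, 471] [270.3 216.9] min [0.407 0.053 0.01 ] med [0.455 0.077 0.033] max [0.498 0.118 0.056]
scene blue [477, 253, 31, 27, 340] [495.1 265.5] min [ 0.497 -0.699  0.011] med [ 0.508 -0.678  0.07 ] max [ 0.519 -0.64   0.105]
scene blue [474, 254, 8, 9, 52] [477.5 258.1] min [ 0.208 -0.653  0.068] med [ 0.491 -0.623  0.086] max [ 0.498 -0.613  0.306]
scene yel [434, 260, 14, 10, 45] [441.  263.9] min [ 0.157 -0.584  0.01 ] med [ 0.489 -0.523  0.015] max [ 0.519 -0.509  0.311]
```

View pics/side0c.png

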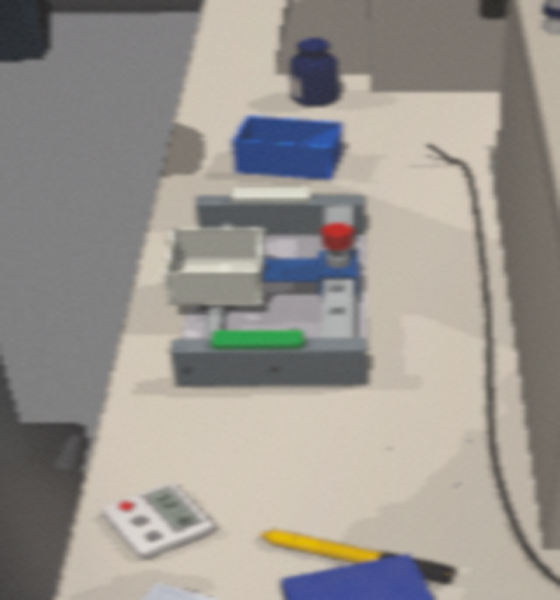

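View pics/scene0c.png

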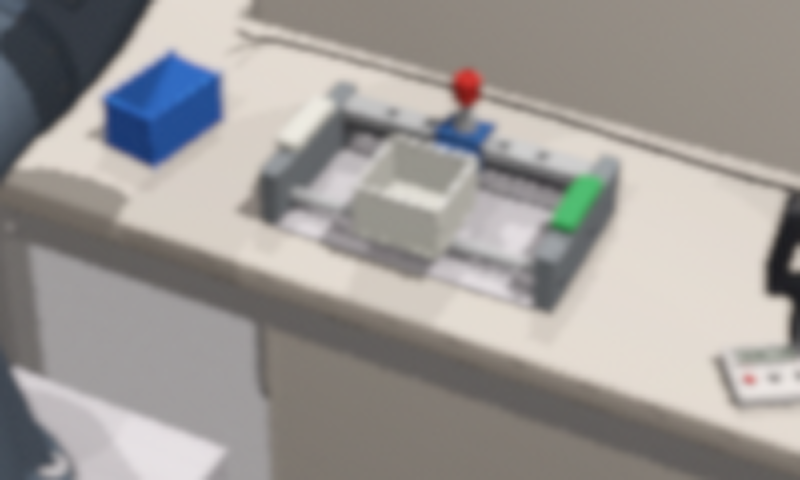

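Side view, 3.5x/2.5x crop: scoop (288,147), bottle (315,72), white cap (270,193), green cap (257,339), red knob (337,238) and tray (217,266). The frame is close to axis-aligned, with its centre near (0.453, −0.187) and the green cap at −y. Next I take a wrist view from above the scoop and tray.

arm_command(
  moves=[22,30,12,0,0,-0.3,8.5,22,30,12,0,0,-0.3,8.5,22,30,12,0,0,-0.3,8.5,22,30,12,0,0,-0.3,8.5,22,30,12,0,0,-0.3,8.5,22,30,12,0,0,-0.3,8.5,22,55,12,0,0,-0.3,8.5,22,55,12,0,0,-0.3,8.5,22,55,12,0,0,-0.3,8.5,22,55,12,0,0,-0.3,8.5,22,55,12,0,0,-0.3,8.5,22,55,12,0,0,-0.3,8.5],
)

```text
time: 1.65
tool_pos: [0.4028, -0.0473, 0.3514]
orientation: [3.141, -0.0, -0.001]
ft_force: [0.0, 0.3, -0.2]
grip_width: 0.995
```

Run:
```python
from rig import arm, vision
from h import *
s=arm.state(); print({k:np.round(s[k],4).tolist() for k in ("time","joints","tool_pos","orientation","qvel")})
for n in ["wrist","side"]:
    c=vision.capture(n); np.savez(f"pics/{n}1.npz",pos=s["tool_pos"],ori=s["orientation"],**c)
    cv2.imwrite(f"pics/{n}1.png",c["pixels"])
```

```text
{'time': 1.65, 'joints': [-0.3937, 0.0712, 1.7644, -0.0007, 1.3055, 1.1783], 'tool_pos': [0.4028, -0.0473, 0.3514], 'orientation': [3.1408, -0.0002, -0.001], 'qvel': [-0.0451, 0.0152, -0.0156, -0.0071, -0.0066, -0.0064]}
```

View pics/wrist1.png

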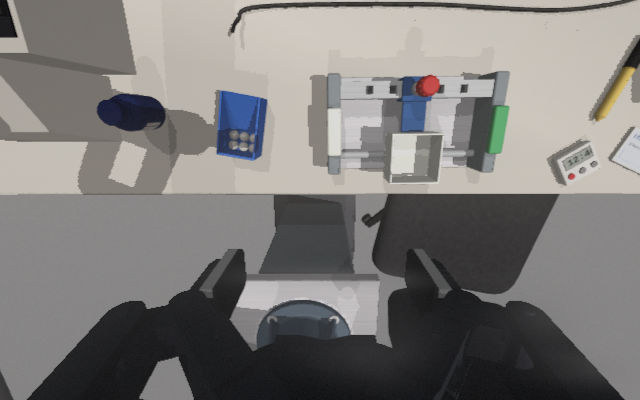

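The wrist view has +x up and +y to the left. The scoop is at (240,125), with the balls at its robot-side end (242,140) and the ramp and lip at its +x end. The bottle is at (135,112), the tray at (414,158), the knob at (428,86) and the green cap at (498,130). Now I measure with depth.

Run:
```python
from h import *
c=load("pics/wrist1.npz"); pose=(c["pos"],c["ori"]); W=cloud(c,pose); H=hsv(c); h,s,v=[H[...,i] for i in range(3)]
ok=~np.isnan(W[...,0])&(W[...,2]>-.03)&(W[...,0]>.3)
rows=np.arange(400)[:,None]; ok&=(rows<200)
print("bench z",np.nanmedian(W[170:190,270:300,2]), np.nanmedian(W[60:80,200:300,2]))
def rect(n,m):
    p=W[m&ok]; 
    r=cv2.minAreaRect((p[:,:2]*1000).astype(np.float32)); print(n,len(p),"c",np.round(r[0],1),"size",np.round(r[1],1),"ang",round(r[2],1),"z",np.percentile(p[:,2],[5,50,95]).round(3))
blue=(h>100)&(h<130)&(s>140)&(v>50)
col=np.arange(640)[None,:]
sc=blue&(col>205)&(col<280)
rect("scoop all",sc); rect("scoop rim",sc&(W[...,2]>.05)); 
p=W[sc&ok]; q=p[p[:,2]>.05]; print("rim extents",q[:,:2].min(0),q[:,:2].max(0))
# rim z by end
for xa in np.arange(.40,.51,.01):
    k=(q[:,0]>xa)&(q[:,0]<xa+.01)
    if k.any(): print(round(xa,2),k.sum(),q[k,1].min().round(4),q[k,1].max().round(4),np.percentile(q[k,2],95).round(4))
g=(h>50)&(h<75)&(s>130); rect("green",g&(col>440)&(W[...,2]>.063))
red=((h<6)|(h>174))&(s>150)&(col>405)&(col<450); rect("knob",red); rect("knobtop",red&(W[...,2]>.108))
wc=(W[...,2]>.064)&(W[...,2]<.076)&(col>320)&(col<345); rect("white",wc)
tr=(W[...,2]>.078)&(W[...,2]<.088)&(col>375)&(col<450)&(rows>120); rect("tray rim",tr)
fl=(W[...,2]>.03)&(W[...,2]<.04)&(col>385)&(col<445)&(rows>130); rect("floor",fl)
eb=(W[...,2]>.052)&(W[...,2]<.063)&(col>320)&(col<345); rect("endblk+",eb)
eb=(W[...,2]>.052)&(W[...,2]<.063)&(col>470)&(col<515); rect("endblk-",eb)
bt=(h>100)&(h<130)&(v<90)&(s>60)&(col<170)&(col>90)&(W[...,2]>.01);rect("bottle",bt);rect("bottle low",bt&(W[...,2]<.06))
big=cv2.resize(c["pixels"][60:200,200:460],None,fx=3,fy=3,interpolation=cv2.INTER_CUBIC); cv2.imwrite("pics/w1c.png",big)
```

```text
bench z 9.812937543907108e-05 -8.971861710660445e-05
scoop all 1672 c [460.9  86.4] size [60.5 94.3] ang 79.6 z [0.01  0.038 0.056]
scoop rim 395 c [460.9  86.5] size [60.3 94.3] ang 79.3 z [0.05  0.055 0.057]
rim extents [0.41025955 0.04914765] [0.51121568 0.12107996]
0.41 68 0.0644 0.1211 0.0568
0.42 1 0.1195 0.1195 0.0558
0.43 1 0.0636 0.0636 0.0556
0.44 8 0.0592 0.1186 0.0571
0.45 29 0.0566 0.1178 0.0569
0.46 40 0.0545 0.1168 0.0565
0.47 38 0.0525 0.1137 0.0571
0.48 42 0.051 0.1128 0.057
0.49 45 0.0495 0.1099 0.057
0.5 119 0.0491 0.1089 0.0558Traceback (most recent call last):
  File "<stdin>", line 18, in <module>
  File "<stdin>", line 8, in rect
    return _quantile_unchecked(
        a, q, axis, out, overwrite_input, method, keepdims, weights)
    return _ureduce(a,
                    func=_quantile_ureduce_func,
    ...<5 lines>...
                    overwrite_input=overwrite_input,
                    method=method)
    r = func(a, **kwargs)
    result = _quantile(arr,
                       quantiles=q,
    ...<2 lines>...
                       out=out,
                       weights=wgt)
    slices_having_nans = np.isnan(arr[-1, ...])
                                  ~~~^^^^^^^^^
IndexError: index -1 is out of bounds for axis 0 with size 0
```

```bash
cat > m1.py <<'E'
from h import *
c=load("pics/wrist1.npz"); pose=(c["pos"],c["ori"]); W=cloud(c,pose); H=hsv(c); h,s,v=[H[...,i] for i in range(3)]
rows=np.arange(400)[:,None];col=np.arange(640)[None,:]
ok=~np.isnan(W[...,0])&(W[...,2]>-.03)&(W[...,0]>.3)&(rows<200)
def rect(n,m):
    p=W[m&ok]
    if len(p)<4: print(n,"few",len(p)); return
    r=cv2.minAreaRect((p[:,:2]*1000).astype(np.float32)); print(n,len(p),"c",np.round(r[0],1),"size",np.round(r[1],1),"ang",round(r[2],1),"z",np.percentile(p[:,2],[5,50,95]).round(3))
g=(h>45)&(h<80)&(s>100); rect("green",g&(col>440)&(col<520)); rect("greentop",g&(col>440)&(col<520)&(W[...,2]>.063))
red=((h<6)|(h>174))&(s>120)&(col>405)&(col<450); rect("knob",red); rect("knobtop",red&(W[...,2]>.108))
wc=(W[...,2]>.064)&(W[...,2]<.076)&(col>320)&(col<345); rect("white",wc)
tr=(W[...,2]>.078)&(W[...,2]<.088)&(col>375)&(col<450)&(rows>120); rect("tray rim",tr)
fl=(W[...,2]>.03)&(W[...,2]<.04)&(col>385)&(col<445)&(rows>130); rect("floor",fl)
eb=(W[...,2]>.052)&(W[...,2]<.063)&(col>320)&(col<345); rect("endblk+",eb)
eb=(W[...,2]>.052)&(W[...,2]<.063)&(col>470)&(col<515); rect("endblk-",eb)
bt=(h>100)&(h<130)&(v<90)&(s>60)&(col<170)&(col>90)&(W[...,2]>.01);rect("bottle",bt);rect("bottle low",bt&(W[...,2]<.06))
big=cv2.resize(c["pixels"][60:200,200:460],None,fx=3,fy=3,interpolation=cv2.INTER_CUBIC); cv2.imwrite("pics/w1c.png",big)
E
python3 m1.py
```

```text
green 584 c [ 455.9 -306. ] size [18.6 66.8] ang 89.7 z [0.068 0.07  0.072]
greentop 584 c [ 455.9 -306. ] size [18.6 66.8] ang 89.7 z [0.068 0.07  0.072]
knob 385 c [ 513.7 -181.3] size [24.1 23.9] ang 17.1 z [0.098 0.113 0.115]
knobtop 320 c [ 513.8 -181.6] size [24.  23.4] ang 18.6 z [0.11  0.114 0.115]
white 664 c [452.4 -62. ] size [68.8 20. ] ang 0.2 z [0.068 0.07  0.071]
tray rim 480 c [ 413.8 -184. ] size [76.1 76.5] ang 0.9 z [0.079 0.082 0.083]
floor 1490 c [ 414.9 -183.9] size [73.2 74.8] ang 1.6 z [0.034 0.035 0.037]
endblk+ 754 c [460.6 -64. ] size [149.3  25.2] ang 0.7 z [0.054 0.058 0.059]
endblk- 1329 c [ 462.7 -291.4] size [149.4  54.1] ang 2.2 z [0.053 0.057 0.06 ]
bottle 1785 c [482.1 243.9] size [52.1 43.8] ang 19.3 z [0.021 0.071 0.095]
bottle low 517 c [483.2 231.8] size [50.7 19.7] ang 8.5 z [0.013 0.039 0.058]
```

View pics/w1c.png

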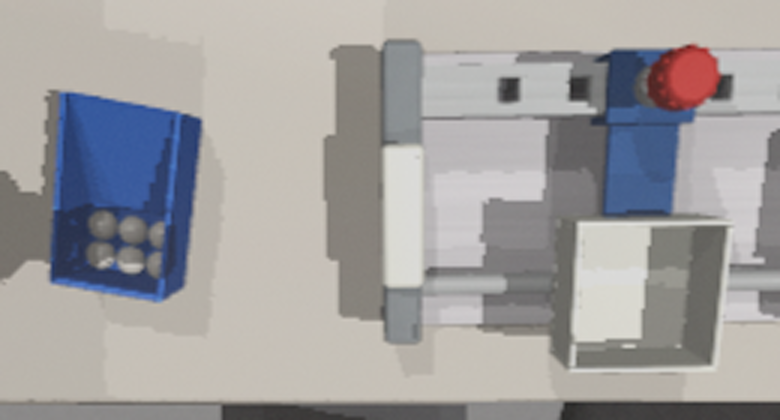

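Scoop centre is (0.461, 0.0865), size 60x94, with the lip pointing at −10°. Tray centre is (0.414, −0.184) with rim z 0.082, and the knob is at (0.514, −0.1815) with top z 0.114. Frame yaw is about 1°. All of this agrees with the sizes given. I turn the tool to 170° yaw over the scoop.

arm_command(
  moves=[5.8,13.4,-5,0,0,1.1,8.5,5.8,13.4,-5,0,0,1.1,8.5,5.8,13.4,-5,0,0,1.1,8.5,5.8,13.4,-5,0,0,1.1,8.5,5.8,13.4,-5,0,0,1.1,8.5,5.8,13.4,-5,0,0,1.1,8.5,5.8,13.4,-15,0,0,2.2,8.5,5.8,13.4,-15,0,0,2.2,8.5,5.8,13.4,-15,0,0,2.2,8.5,5.8,13.4,-15,0,0,2.2,8.5,5.8,13.4,-15,0,0,2.2,8.5,5.8,13.4,-15,0,0,2.2,8.5],
)

```text
time: 3.25
tool_pos: [0.4619, 0.0843, 0.2009]
orientation: [-3.141, 0.0, 2.199]
ft_force: [0.3, 0.1, -0.4]
grip_width: 0.991
```

arm_command(
  moves=[0,0,-5,0,0,0.767,8.5,0,0,-5,0,0,0.767,8.5,0,0,-5,0,0,0.767,8.5,0,0,-5,0,0,0.767,8.5,0,0,-5,0,0,0.767,8.5,0,0,-5,0,0,0.767,8.5],
)

```text
time: 4.0
tool_pos: [0.4614, 0.0853, 0.1511]
orientation: [-3.141, 0.0, 2.96]
ft_force: [0.1, -0.1, -0.1]
grip_width: 0.993
```

Run:
```python
from rig import arm, vision
from h import *
s=arm.state(); print({k:np.round(s[k],4).tolist() for k in ("time","joints","tool_pos","orientation","qvel")})
c=vision.capture("wrist"); np.savez("pics/wrist2.npz",pos=s["tool_pos"],ori=s["orientation"],**c)
cv2.imwrite("pics/wrist2.png",c["pixels"])
pose=(s["tool_pos"],s["orientation"]);W=cloud(c,pose); H=hsv(c); h,sa,v=[H[...,i] for i in range(3)]
b=(h>100)&(h<130)&(sa>140)&(v>50)&(W[...,2]>.05)&(W[...,2]<.06)&(np.abs(W[...,0]-.461)<.08)&(np.abs(W[...,1]-.0865)<.07)
p=W[b]; r=cv2.minAreaRect((p[:,:2]*1000).astype(np.float32)); print(len(p),r)
```

```text
{'time': 4.0, 'joints': [-0.0559, 0.4506, 1.8958, -0.0002, 0.7952, -1.4446], 'tool_pos': [0.4614, 0.0853, 0.1511], 'orientation': [-3.1415, 0.0001, 2.9596], 'qvel': [0.0098, -0.0038, 0.0023, 0.0, 0.0002, -0.003]}
859 ((459.6074523925781, 87.61260223388672), (58.65330123901367, 94.1472396850586), 79.74842834472656)
```

View pics/wrist2.png

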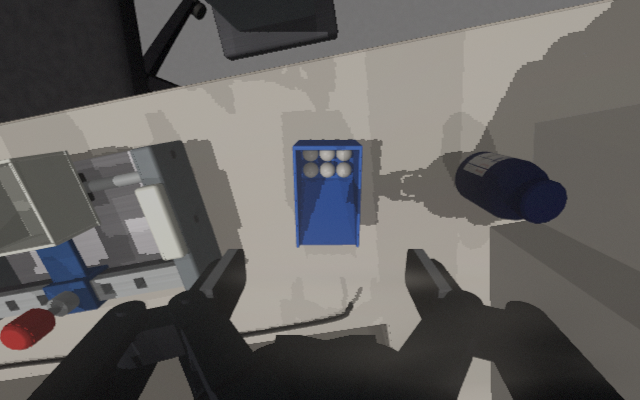

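The scoop is centred and aligned between the fingers at (327,195), and its centre reads (0.460, 0.087). I descend and grip.

arm_command(
  moves=[-0.1,0.2,-6,0,0,0,8.5,-0.1,0.2,-10,0,0,0,8.5,-0.1,0.2,-13,0,0,0,8.5,-0.1,0.2,-14.6,0,0,0,8.5,-0.1,0.2,-14.6,0,0,0,8.5,-0.1,0.2,-14.6,0,0,0,5.5,-0.1,0.2,-14.6,0,0,0,5.5,-0.1,0.2,-14.6,0,0,0,5,-0.1,0.2,-14.6,0,0,0,5,-0.1,0.2,-14.6,0,0,0,5],
  grip_force=80,
)

```text
time: 5.3
tool_pos: [0.4606, 0.0883, 0.0064]
orientation: [3.141, 0.002, 2.964]
ft_force: [-0.4, -1.3, 6.8]
grip_width: 0.691
```

Run:
```python
from rig import arm, vision
from h import *
s=arm.state(); print({k:np.round(s[k],4).tolist() for k in ("time","joints","tool_pos","orientation","ft_force","grip_width")})
c=vision.capture("side"); 
cv2.imwrite("pics/side3.png",cv2.resize(c["pixels"][120:300,220:380],None,fx=3.5,fy=3.3,interpolation=cv2.INTER_CUBIC))
```

```text
{'time': 5.3, 'joints': [-0.0495, 0.7434, 1.9746, -0.0001, 0.4213, -1.4423], 'tool_pos': [0.4606, 0.0883, 0.0064], 'orientation': [3.1414, 0.0023, 2.9636], 'ft_force': [-0.405, -1.3395, 6.8056], 'grip_width': 0.6913}
```

View pics/side3.png

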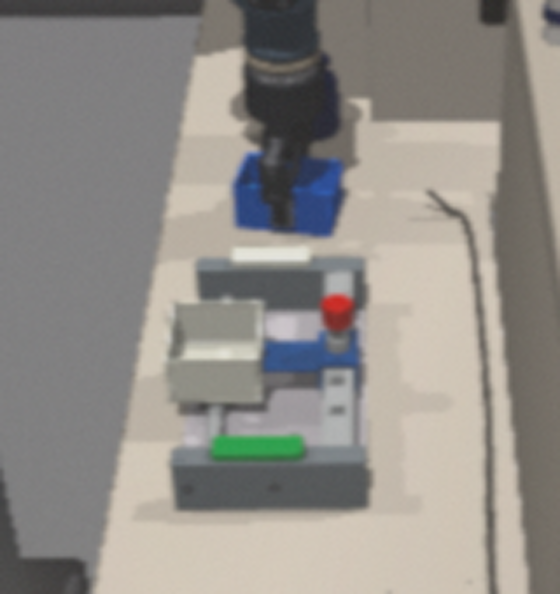

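Gripped at 59 mm, with the TCP at the scoop's underside centre. In the picture the fingers straddle the scoop at (283,190). I lift gently and turn the lip towards −y, beside the tray.

arm_command(
  moves=[0,0,2,0,0,0,5,0,0,5,0,0,0,5,0,0,9,0,0,0,5,0,0,12,0,0,-0.06,5,-0.5,-1.5,14,0,0,-0.18,5,-1,-3.5,14.4,0,0,-0.3,5,-1.5,-5.5,14.4,0,0,-0.42,5,-2,-8,14.4,0,0,-0.55,5,-2.5,-10,14.4,0,0,-0.7,5,-3,-12,14.4,0,0,-0.85,5,-3.6,-14,14.4,0,0,-1.0,5,-4.2,-16,14.4,0,0,-1.12,5],
  grip_force=80,
)

```text
time: 6.85
tool_pos: [0.4172, -0.072, 0.1494]
orientation: [-3.141, -0.0, 1.84]
ft_force: [-0.4, -0.3, -1.6]
grip_width: 0.698
```

arm_command(
  moves=[-0.3,-1.5,0,0,0,-0.12,5,-0.5,-2.3,0,0,0,-0.2,5,-0.5,-2.6,0,0,0,-0.26,5,-0.5,-2.6,0,0,0,-0.26,5,-0.5,-2.6,0,0,0,-0.26,5],
)

```text
time: 7.48
tool_pos: [0.4126, -0.0974, 0.1493]
orientation: [-3.141, -0.0, 1.585]
ft_force: [-0.6, 0.0, -2.4]
grip_width: 0.69
```

```bash
cat > look.py <<'E'
import sys
from rig import arm, vision
from h import *
n=sys.argv[1]; k=sys.argv[2]
s=arm.state(); print({q:np.round(s[q],4).tolist() for q in ("time","joints","tool_pos","orientation","ft_force","grip_width")})
c=vision.capture(n); np.savez(f"pics/{n}{k}.npz",pos=s["tool_pos"],ori=s["orientation"],**c)
im=c["pixels"]
if len(sys.argv)>3:
    a=[int(x) for x in sys.argv[3].split(",")]; im=im[a[0]:a[1],a[2]:a[3]]
    f=min(780/im.shape[1],580/im.shape[0]); im=cv2.resize(im,None,fx=f,fy=f,interpolation=cv2.INTER_CUBIC)
cv2.imwrite(f"pics/{n}{k}.png",im)
E
python3 look.py side 4 130,290,220,380;python3 look.py wrist 4
```

```text
{'time': 7.475, 'joints': [-0.4967, 0.4076, 2.0042, 0.0001, 0.7301, -0.5107], 'tool_pos': [0.4126, -0.0974, 0.1493], 'orientation': [-3.1413, -0.0002, 1.5847], 'ft_force': [-0.5971, 0.0202, -2.4373], 'grip_width': 0.6903}
{'time': 7.525, 'joints': [-0.4966, 0.4076, 2.0041, 0.0001, 0.7301, -0.5106], 'tool_pos': [0.4126, -0.0973, 0.1493], 'orientation': [-3.1414, -0.0002, 1.5847], 'ft_force': [0.9453, -0.5726, -2.9394], 'grip_width': 0.6915}
```

View pics/side4.png

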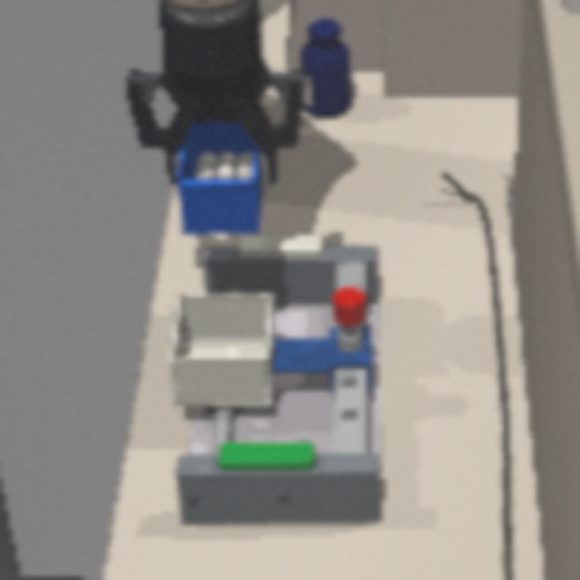

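View pics/wrist4.png

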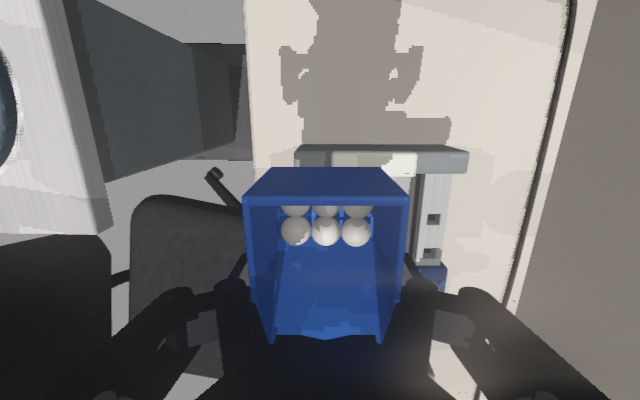

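The scoop is level with its lip towards −y. All six balls (around (325,220) in the wrist view) sit at the back. I tip to 38° about +x and lower it towards the tray.

arm_command(
  moves=[0.1,0.2,-0.5,0.1,0,0,5,0.1,0.2,-1.3,0.22,0,0,5,0.1,0.2,-2.2,0.35,0,0,5,0.1,0.2,-3.1,0.48,0,0,5,0.1,0.2,-3.6,0.58,0,0,5,0.1,0.2,-3.9,0.663,0,0,5,0.1,0.2,-3.9,0.663,0,0,5],
)

```text
time: 8.45
tool_pos: [0.4142, -0.097, 0.1092]
orientation: [3.132, -0.662, 1.586]
ft_force: [0.3, 0.0, -1.3]
grip_width: 0.692
```

```bash
python3 look.py side 5 130,290,220,380; python3 look.py wrist 5
```

```text
{'time': 8.45, 'joints': [-0.8177, 0.6749, 1.8859, 0.4804, 1.1443, -1.1579], 'tool_pos': [0.4142, -0.097, 0.1092], 'orientation': [3.1319, -0.6618, 1.5855], 'ft_force': [0.3215, 0.0014, -1.3352], 'grip_width': 0.6918}
{'time': 8.5, 'joints': [-0.8166, 0.6733, 1.8871, 0.4804, 1.1446, -1.1576], 'tool_pos': [0.4139, -0.0961, 0.1098], 'orientation': [3.132, -0.6618, 1.5866], 'ft_force': [0.5082, 0.7163, -1.2866], 'grip_width': 0.6909}
```

View pics/side5.png

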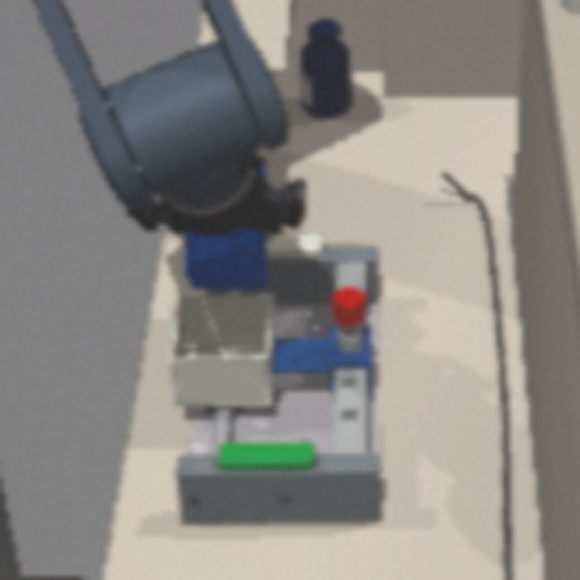

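View pics/wrist5.png

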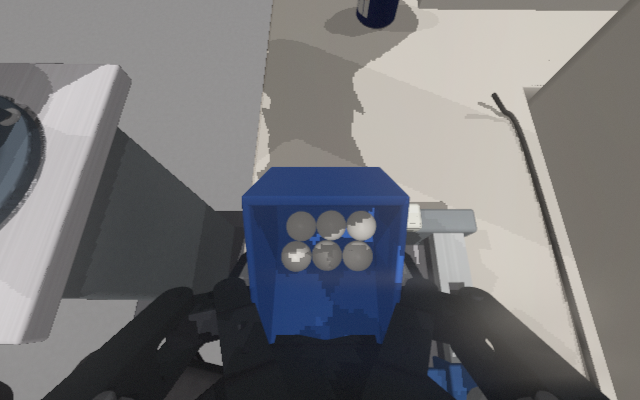

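Now the slow pour, with the lip held about 20 mm above the rim just inside the tray.

arm_command(
  moves=[0,0,-0.1,0.06,0,0,5,0,0,-0.3,0.122,0,0,5,0,0,0,0.18,0,0,5,0,-0.1,0.4,0.245,0,0,5,0,-0.2,0.8,0.31,0,0,5,0,-0.3,1.3,0.384,0,0,5,0,-0.4,1.6,0.44,0,0,5,0,-0.5,2.0,0.489,0,0,5,0,-0.65,2.3,0.54,0,0,5,0,-0.8,2.6,0.594,0,0,5,0,-0.8,2.6,0.594,0,0,5,0,-0.8,2.6,0.594,0,0,5],
)

```text
time: 10.05
tool_pos: [0.4139, -0.1031, 0.1367]
orientation: [3.101, -1.255, 1.615]
ft_force: [-0.5, 0.2, -0.9]
grip_width: 0.694
```

```bash
python3 look.py side 6 130,290,220,380; python3 look.py wrist 6
```

```text
{'time': 10.05, 'joints': [-0.9467, 0.9255, 1.7232, 0.5909, 1.6628, -1.3031], 'tool_pos': [0.4139, -0.1031, 0.1367], 'orientation': [3.1009, -1.2549, 1.6146], 'ft_force': [-0.5444, 0.1892, -0.8517], 'grip_width': 0.6943}
{'time': 10.1, 'joints': [-0.9468, 0.9255, 1.7232, 0.591, 1.6629, -1.3032], 'tool_pos': [0.4139, -0.1032, 0.1367], 'orientation': [3.1005, -1.2551, 1.6148], 'ft_force': [0.383, -0.0377, -0.5453], 'grip_width': 0.6981}
```

View pics/side6.png

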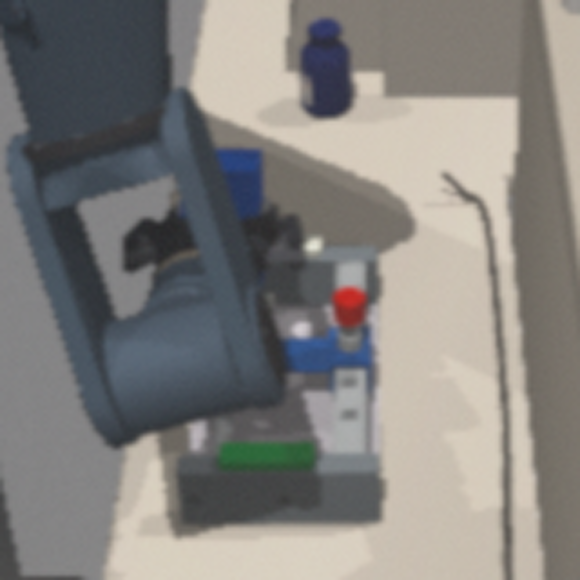

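View pics/wrist6.png

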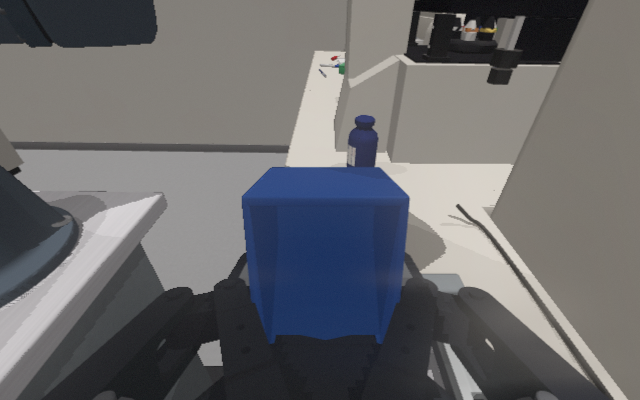

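The scoop is empty in the wrist view (its inside at (325,250) is bare). I back off and level it, then check the tray.

arm_command(
  moves=[0,0.5,2,0,0,0,5,0,1,4,-0.15,0,0,5,0,2,6,-0.33,0,0,5,0,3.5,7,-0.51,0,0,5,0,5,8,-0.69,0,0,5,0,7,8,-0.87,0,0,5,0,9,8,-1.05,0,0,5,0,11,8,-1.2,0,0,5,0,12,8,-1.257,0,0,5,0,12,8,-1.257,0,0,5],
)

```text
time: 11.4
tool_pos: [0.4123, 0.0185, 0.2166]
orientation: [-3.141, -0.001, 1.588]
ft_force: [-0.5, -1.2, -1.3]
grip_width: 0.689
```

```bash
python3 look.py side 7 130,290,220,380; python3 look.py wrist 7; python3 look.py scene 7 180,310,230,430
```

```text
{'time': 11.4, 'joints': [-0.2279, 0.2672, 1.9542, 0.0006, 0.9214, -0.2457], 'tool_pos': [0.4123, 0.0185, 0.2166], 'orientation': [-3.1405, -0.0008, 1.5883], 'ft_force': [-0.5291, -1.203, -1.2871], 'grip_width': 0.6895}
{'time': 11.45, 'joints': [-0.2304, 0.268, 1.9534, 0.0008, 0.9211, -0.2464], 'tool_pos': [0.4129, 0.0174, 0.2165], 'orientation': [-3.1409, -0.0008, 1.5863], 'ft_force': [0.2699, -0.1592, -1.3008], 'grip_width': 0.6946}
{'time': 11.5, 'joints': [-0.2321, 0.2686, 1.9528, 0.0007, 0.9209, -0.2463], 'tool_pos': [0.4133, 0.0166, 0.2164], 'orientation': [-3.1411, -0.0007, 1.5845], 'ft_force': [0.2765, 0.382, -0.8537], 'grip_width': 0.6928}
```

View pics/side7.png

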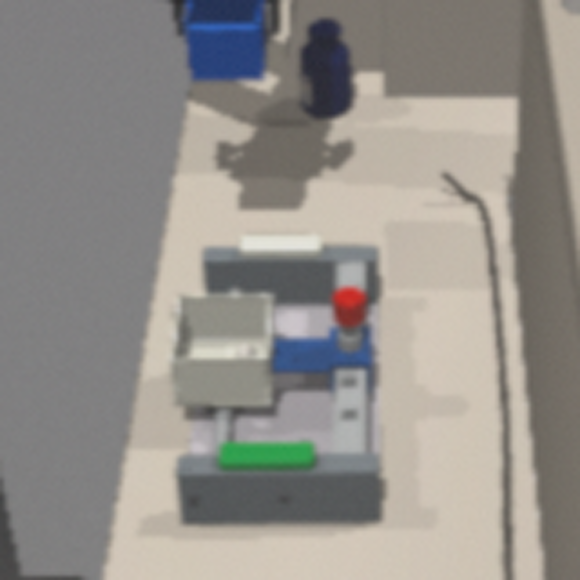

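View pics/scene7.png

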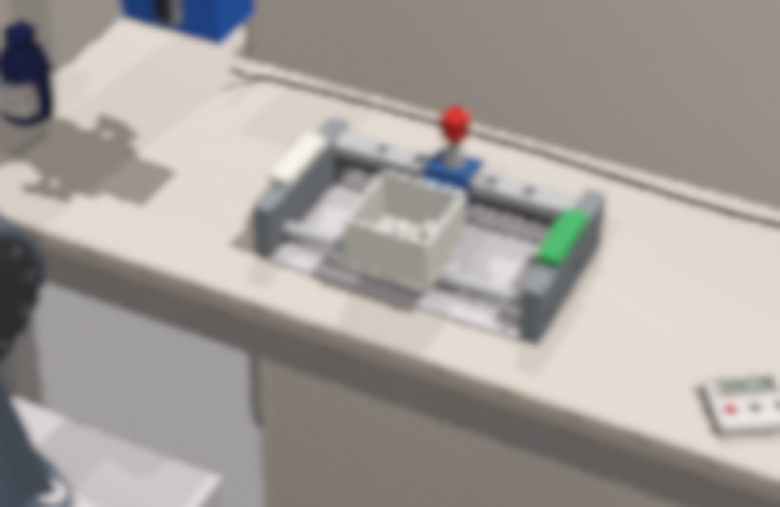

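View pics/wrist7.png

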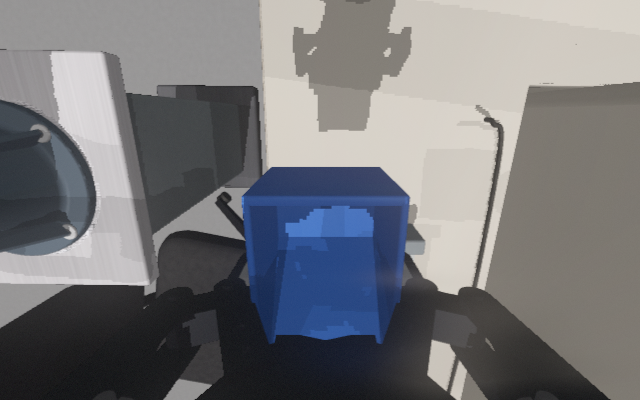

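The balls appear in the tray at about (405,225) in the scene crop and (250,350) in the side crop. I check the spot for setting the scoop down, the clearance to the partition behind the knob, and the balls by depth.

Run:
```python
from h import *
for f in ("side0","scene0","scene7"):
    c=load(f"pics/{f}.npz"); W=cloud(c)
    m=(W[...,2]>.12)&(W[...,2]<.35)&(W[...,1]>-.35)&(W[...,1]<.1)&(W[...,0]>.52)
    p=W[m]; print(f,len(p), "wall x pct",np.percentile(p[:,0],[1,5,50]).round(3) if len(p) else None)
c=load("pics/wrist1.npz"); print("edge",ray(c,300,194,0,(c["pos"],c["ori"])),ray(c,150,194,0,(c["pos"],c["ori"])))
for f in ("side7","scene7"):
    c=load(f"pics/{f}.npz"); W=cloud(c)
    m=(np.abs(W[...,0]-.414)<.034)&(np.abs(W[...,1]+.184)<.034)&(W[...,2]>.025)&(W[...,2]<.08)
    p=W[m]; print(f,m.sum(),np.percentile(p,[0,5,50,95,100],axis=0).round(3).tolist())
c=load("pics/scene7.npz"); W=cloud(c); im=c["pixels"]
r=np.zeros(im.shape[:2],bool); yy,xx=np.where((np.abs(W[...,0]-.414)<.04)&(np.abs(W[...,1]+.184)<.04)&(W[...,2]>.02)); print(yy.min(),yy.max(),xx.min(),xx.max())
crop=im[yy.min()-5:yy.max()+5,xx.min()-5:xx.max()+5]; cv2.imwrite("pics/tray7.png",cv2.resize(crop,None,fx=12,fy=12,interpolation=cv2.INTER_CUBIC))
```

```text
side0 3306 wall x pct [0.65  0.651 0.687]
scene0 5975 wall x pct [0.647 0.652 0.663]
scene7 8112 wall x pct [0.647 0.65  0.663]
edge [ 0.33602201 -0.00099892  0.        ] [0.33650208 0.27771978 0.        ]
side7 162 [[0.381, -0.218, 0.025], [0.383, -0.217, 0.033], [0.409, -0.154, 0.044], [0.44, -0.15, 0.078], [0.443, -0.15, 0.08]]
scene7 119 [[0.381, -0.218, 0.027], [0.414, -0.212, 0.033], [0.444, -0.178, 0.051], [0.448, -0.153, 0.078], [0.448, -0.151, 0.079]]
224 254 318 348
```

View pics/tray7.png

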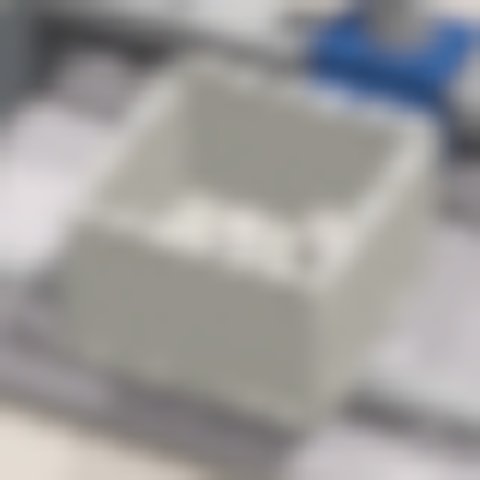

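The balls are in the tray but can't be counted at this resolution, so I'll check with the wrist camera. The bench edge is at x = 0.336 and the wall at x = 0.65. I set the scoop down at about (0.455, 0.05).

arm_command(
  moves=[2,1.5,-3,0,0,0,5,4,3,-8,0,0,0,5,4.2,3.4,-13,0,0,0,5,4.2,3.4,-17,0,0,0,5,4.2,3.4,-19,0,0,0,5,4.2,3.4,-20,0,0,0,5,4.2,3.4,-20.7,0,0,0,5,4.2,3.4,-20.9,0,0,0,5,4.2,3.4,-21,0,0,0,5,4.2,3.4,-21,0,0,0,5],
)

```text
time: 12.8
tool_pos: [0.4562, 0.0504, 0.0068]
orientation: [3.14, 0.0, 1.584]
ft_force: [0.2, 1.0, -2.0]
grip_width: 0.693
```

```bash
python3 look.py side 8 130,290,220,380
```

```text
{'time': 12.8, 'joints': [-0.1343, 0.7395, 1.999, 0.0, 0.4019, -0.1475], 'tool_pos': [0.4562, 0.0504, 0.0068], 'orientation': [3.1404, 0.0002, 1.584], 'ft_force': [0.2155, 0.9846, -1.9576], 'grip_width': 0.6929}
```

View pics/side8.png

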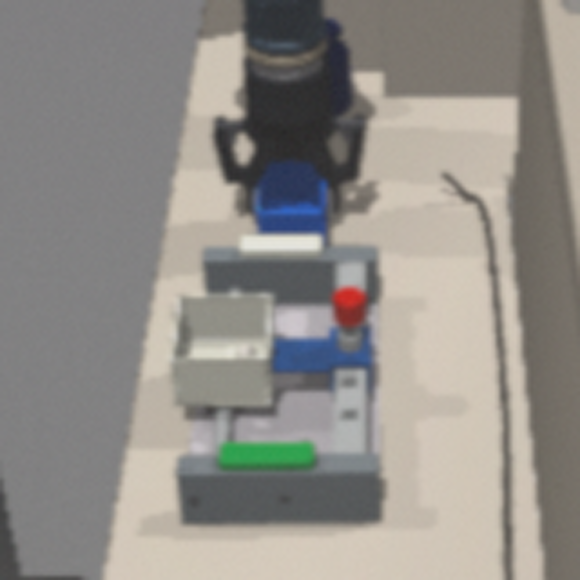

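The wrist still carries the scoop's weight (−2 N). I lower it to contact, then release.

arm_command(
  moves=[0,0,-0.1,0,0,0,5,0,0,-0.1,0,0,0,5],
)

```text
time: 13.1
tool_pos: [0.4561, 0.0505, 0.0064]
orientation: [3.14, 0.0, 1.584]
ft_force: [-0.3, 1.2, 7.5]
grip_width: 0.694
```

Contact made (+7.5 N). Now I open and lift straight up.

arm_command(
  moves=[0,0,0,0,0,0,7,0,0,0,0,0,0,8.5,0,0,0,0,0,0,8.5,0,0,0,0,0,0,8.5,0,0,2,0,0,0,8.5,0,0,6,0,0,0,8.5,0,0,12,0,0,0,8.5,0,0,18,0,0,0,8.5,0,0,18,0,0,0,8.5],
)

```text
time: 14.22
tool_pos: [0.4588, 0.0501, 0.1896]
orientation: [3.131, 0.002, 1.584]
ft_force: [0.4, -0.3, -1.8]
grip_width: 0.998
```

```bash
python3 look.py side 9 130,290,220,380;  python3 look.py wrist 9
```

```text
{'time': 14.225, 'joints': [-0.1342, 0.3711, 1.8836, 0.0, 0.876, -0.1475], 'tool_pos': [0.4588, 0.0501, 0.1896], 'orientation': [3.1308, 0.0016, 1.5841], 'ft_force': [0.3686, -0.3426, -1.7794], 'grip_width': 0.9979}
{'time': 14.275, 'joints': [-0.1343, 0.3746, 1.8865, -0.0, 0.8751, -0.1474], 'tool_pos': [0.457, 0.0503, 0.1873], 'orientation': [3.1363, 0.0008, 1.5839], 'ft_force': [-0.1933, 0.4672, 0.7332], 'grip_width': 0.9949}
```

View pics/side9.png

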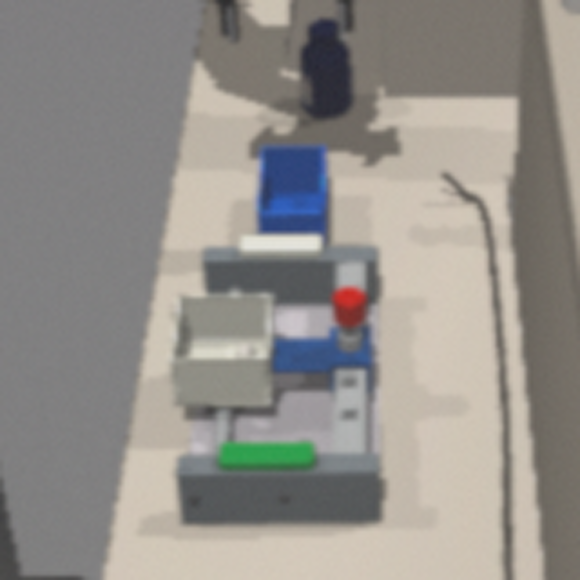

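View pics/wrist9.png

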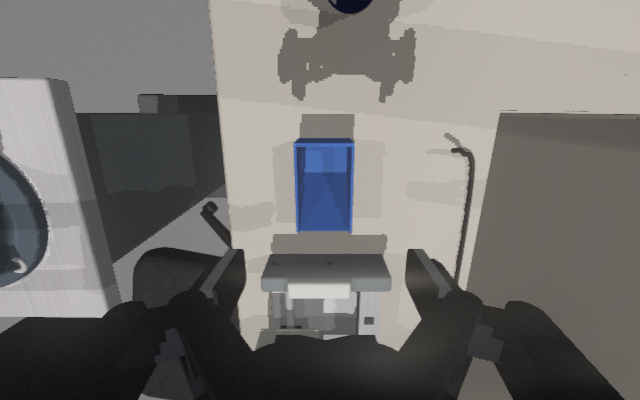

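The scoop stands upright and empty at (325,190) in the wrist view, and it has been released. I move above the knob with the jaws along y, where the wrist camera can also see the tray.

arm_command(
  moves=[1,-4,4,0,0,-0.18,8.5,2,-8,6,0,0,-0.36,8.5,3,-13,6,0,0,-0.54,8.5,4,-18,6,0,0,-0.72,8.5,5,-21,6,0,0,-0.9,8.5,5.5,-23,6,0,0,-1.08,8.5,5.7,-23.2,6,0,0,-1.26,8.5,5.7,-23.2,6,0,0,-1.44,8.5,5.7,-23.2,6,0,0,-1.567,8.5,5.7,-23.2,6,0,0,-1.567,8.5,5.7,-23.2,6,0,0,-1.567,8.5],
)

```text
time: 15.7
tool_pos: [0.5122, -0.1813, 0.2438]
orientation: [-3.14, 0.003, 0.019]
ft_force: [-0.5, 0.1, -0.7]
grip_width: 0.998
```

```bash
python3 look.py wrist 10
python3 - <<'E'
from h import *
c=load("pics/wrist10.npz"); pose=(c["pos"],c["ori"]); W=cloud(c,pose); H=hsv(c); h,s,v=[H[...,i] for i in range(3)]
m=((h<6)|(h>174))&(s>120)&(np.abs(W[...,0]-.514)<.04)&(np.abs(W[...,1]+.18)<.04)
p=W[m]; print("knob",len(p),cv2.minAreaRect((p[:,:2]*1000).astype(np.float32)),np.percentile(p[:,2],[5,50,95]))
m=(np.abs(W[...,0]-.414)<.06)&(np.abs(W[...,1]+.184)<.06)&(W[...,2]>.02)
yy,xx=np.where(m); print(yy.min(),yy.max(),xx.min(),xx.max())
crop=c["pixels"][max(yy.min()-5,0):yy.max()+5,xx.min()-5:xx.max()+5]; f=min(700/crop.shape[1],580/crop.shape[0]);cv2.imwrite("pics/tray10.png",cv2.resize(crop,None,fx=f,fy=f,interpolation=cv2.INTER_CUBIC))
E
```

```text
{'time': 15.7, 'joints': [-0.546, 0.4036, 1.6216, 0.0, 1.1195, 1.0063], 'tool_pos': [0.5122, -0.1813, 0.2438], 'orientation': [-3.1399, 0.0026, 0.0185], 'ft_force': [-0.5106, 0.0628, -0.7378], 'grip_width': 0.9977}
knob 500 ((514.3302001953125, -182.41835021972656), (24.76920509338379, 24.03742218017578), 14.618963241577148) [0.1011187  0.11344677 0.11497202]
207 286 284 368
```

View pics/wrist10.png

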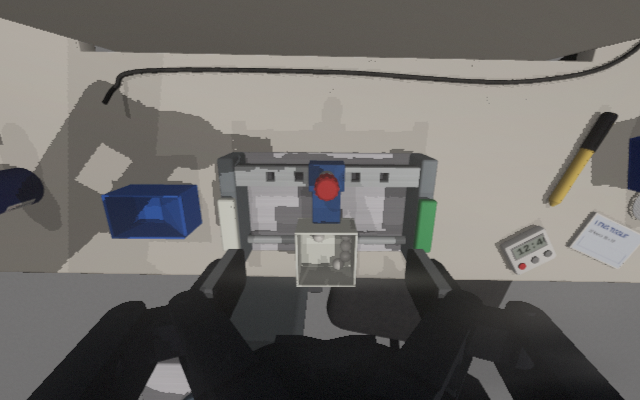

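View pics/tray10.png

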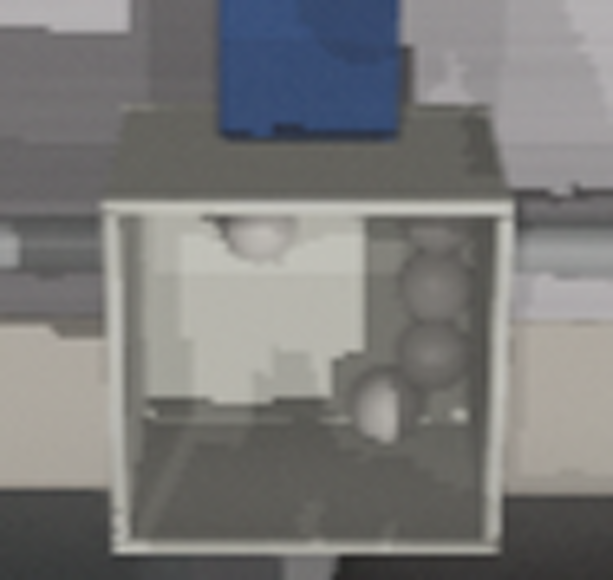

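Run:
```python
from h import *
c=load("pics/wrist10.npz"); pose=(c["pos"],c["ori"]); W=cloud(c,pose)
crop=c["pixels"][225:290,290:362]; g=cv2.createCLAHE(4,(3,3)).apply(cv2.cvtColor(crop,cv2.COLOR_BGR2GRAY))
a=cv2.resize(g,None,fx=5.5,fy=8,interpolation=cv2.INTER_CUBIC)
z=W[225:290,290:362,2]; zz=np.clip((np.nan_to_num(z)-.03)/.055*255,0,255).astype(np.uint8)
b=cv2.resize(zz,None,fx=5.5,fy=8,interpolation=cv2.INTER_NEAREST)
cv2.imwrite("pics/t10.png",np.hstack([a,b])[:600])
H=(np.nan_to_num(z)*1000).round().astype(int)
for r in range(10,60,3): print(225+r," ".join(f"{x:3d}" for x in H[r,4:68:2]))
```

```text
235  20  82  71  47  35  35  36  36  34  34  48  51  51  50  48  45  35  35  35  35  36  35  35  34  47  49  50  50  48  46  71  82
238  25  81  73  47  35  35  35  36  35  34  48  50  50  51  50  34  35  34  36  36  34  35  34  36  50  50  49  50  48  46  70  82
241  26  81  72  48  35  35  34  35  36  35  34  47  50  50  35  36  36  35  35  35  36  34  35  35  43  44  45  44  35  48  73  82
244   7  82  75  50  35  35  36  35  35  35  36  35  36  35  36  36  35  34  36  35  36  36  37  43  48  49  49  48  46  49  73  82
247   6  82  74  51  35  36  35  36  36  36  36  35  35  34  34  35  35  34  34  35  35  36  36  44  49  50  50  52  49  51  74  83
250   6  83  75  51  34  36  35  36  34  35  35  35  36  34  34  35  35  35  35  35  35  35  36  35  35  50  51  49  37  54  76  82
253   1  82  76  51  35  36  37  36  34  35  35  35  36  36  35  37  36  34  35  37  35  35  37  35  46  47  46  46  44  54  76  82
256   1  83  77  53  35  36  33  36  37  35  36  35  36  35  36  36  36  34  35  36  36  34  35  46  49  51  50  50  48  56  78  81
259   1  82  78  54  34  35  36  36  35  34 
[... 449 characters left out ...]
50  43  42  40  42  40  62  81  82
271   1  81  81  57  51  51  51  49  49  50  50  50  51  50  50  51  50  50  51  49  49  50  49  49  50  49  49  49  50  64  83   1
274   1  82  82  57  57  57  57  56  58  57  57  57  57  58  57  57  57  57  56  56  58  57  56  57  58  56  56  58  57  66  83   3
277 -343  82  83  64  65  64  64  65  64  64  64  64  64  64  64  64  65  62  64  64  64  63  64  64  64  64  64  63  64  65  82  -1
280 -329  81  82  71  71  70  71  71  72  73  71  71  71  71  70  71  71  72  71  72  72  72  71  71  70  71  71  71  71  70  82 -231
283 -313 -314  82  78  78  77  79  78  78  78  78  77  78  77  78  79  79  78  79  78  79  78  77  77  78  77  77  77  79  78  83 -233
```

View pics/t10.png

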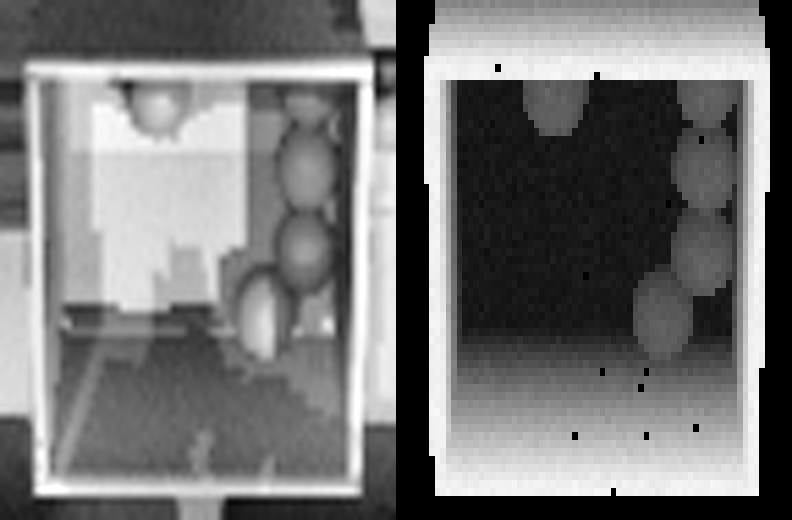

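Depth shows five balls clearly. A ball touching the +x wall would be hidden from this viewpoint, so I look from further back to count all six before going on.

arm_command(
  moves=[-4,0,3,0,0,0,8.5,-9,0,6,0,0,0,8.5,-13,0,7,0,0,0,8.5,-14,0,7,0,0,0,8.5,-14,0,7,0,0,0,8.5],
)

```text
time: 16.38
tool_pos: [0.3729, -0.1817, 0.3152]
orientation: [3.142, -0.001, 0.016]
ft_force: [-0.6, -0.6, 0.6]
grip_width: 0.997
```

```bash
python3 look.py wrist 11
python3 - <<'E'
from h import *
c=load("pics/wrist11.npz"); pose=(c["pos"],c["ori"]); W=cloud(c,pose)
m=(np.abs(W[...,0]-.414)<.042)&(np.abs(W[...,1]+.184)<.042)&(W[...,2]>.02)
yy,xx=np.where(m); a,b,d,e=yy.min(),yy.max(),xx.min(),xx.max(); print(a,b,d,e)
crop=c["pixels"][a:b,d:e]; g=cv2.createCLAHE(3,(3,3)).apply(cv2.cvtColor(crop,cv2.COLOR_BGR2GRAY))
zz=np.clip((np.nan_to_num(W[a:b,d:e,2])-.03)/.055*255,0,255).astype(np.uint8)
f=390/g.shape[1]
cv2.imwrite("pics/t11.png",np.hstack([cv2.resize(g,None,fx=f,fy=f),cv2.resize(zz,None,fx=f,fy=f,interpolation=cv2.INTER_NEAREST)]))
E
```

```text
{'time': 16.375, 'joints': [-0.7247, 0.1257, 1.8078, 0.0004, 1.2076, 0.8296], 'tool_pos': [0.3729, -0.1817, 0.3152], 'orientation': [3.1415, -0.0007, 0.0164], 'ft_force': [-0.626, -0.5738, 0.5618], 'grip_width': 0.9968}
109 399 185 471
```

View pics/t11.png

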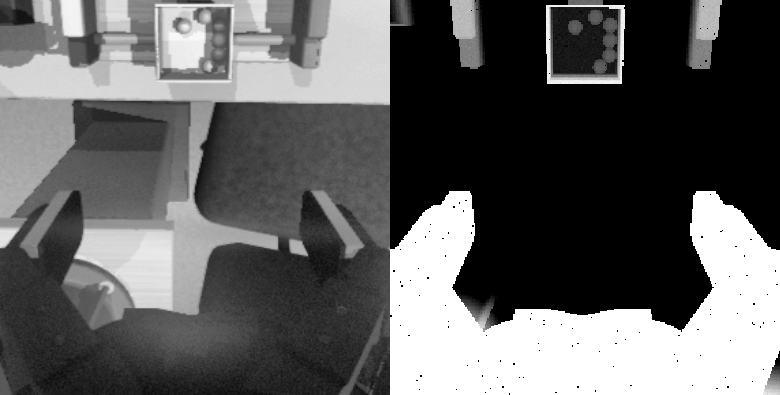

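View pics/wrist11.png

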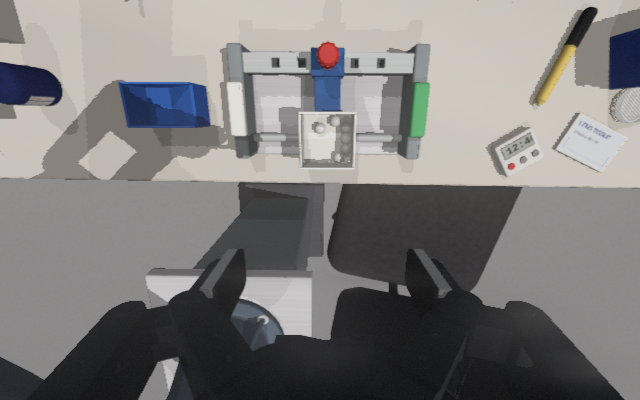

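All six balls are in the tray. In the depth panel they lie at (575,27), (596,18), (610,25), (610,40), (610,55) and (600,67). Now to the knob at (0.514, −0.182).

arm_command(
  moves=[4,0,-2,0,0,0,6,9,0,-5,0,0,0,6,13,0,-8,0,0,0,6,14.1,0,-13,0,0,0,6,14.1,0,-17,0,0,0,6,14.1,0,-20,0,0,0,6,14.1,0,-22,0,0,0,6,14.1,0,-23.4,0,0,0,6,14.1,0,-23.4,0,0,0,6],
)

```text
time: 17.55
tool_pos: [0.5138, -0.1811, 0.0798]
orientation: [-3.14, 0.002, 0.017]
ft_force: [-0.7, -0.5, -0.2]
grip_width: 0.705
```

```bash
python3 look.py wrist 12; python3 look.py side 12 130,290,220,380
```

```text
{'time': 17.55, 'joints': [-0.5442, 0.648, 1.7554, 0.0001, 0.7407, 1.0091], 'tool_pos': [0.5138, -0.1811, 0.0798], 'orientation': [-3.1402, 0.0021, 0.0174], 'ft_force': [-0.6648, -0.5096, -0.2149], 'grip_width': 0.7047}
{'time': 17.6, 'joints': [-0.5443, 0.6464, 1.755, 0.0001, 0.7409, 1.0091], 'tool_pos': [0.5143, -0.1815, 0.0807], 'orientation': [-3.1412, 0.0005, 0.0173], 'ft_force': [-0.0551, -1.1474, 0.1213], 'grip_width': 0.7004}
```

View pics/wrist12.png

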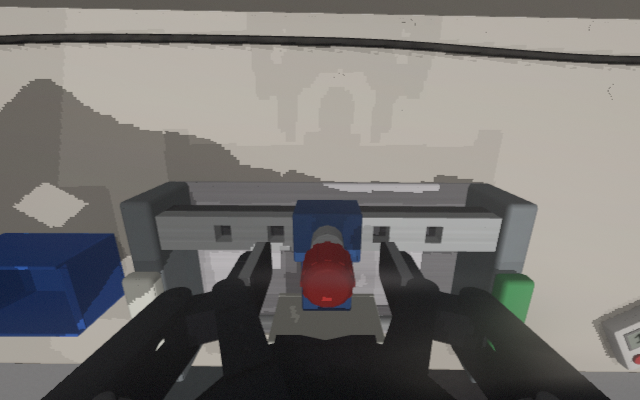

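View pics/side12.png

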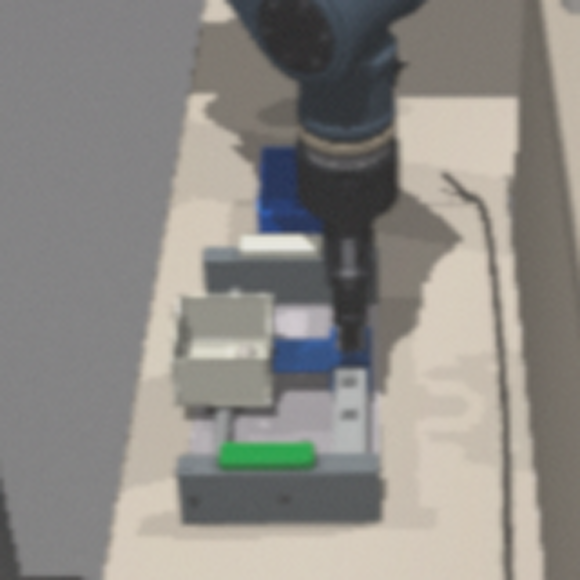

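The knob at (328,275) is centred between the pads. I close on it.

arm_command(
  moves=[0,0,0,0,0,0,4,0,0,0,0,0,0,2,0,0,0,0,0,0,1,0,0,0,0,0,0,1,0,0,0,0,0,0,1,0,0,0,0,0,0,1],
  grip_force=60,
)

```text
time: 18.4
tool_pos: [0.5143, -0.182, 0.0824]
orientation: [3.141, -0.002, 0.017]
ft_force: [-0.9, 0.5, 5.7]
grip_width: 0.27
```

arm_command(
  moves=[0,0,0.4,0,0,0,1,0,0,0.8,0,0,0,1,0,0,1.1,0,0,0,1,0,0,1.1,0,0,0,1,0,0,1.1,0,0,0,1],
)

```text
time: 19.02
tool_pos: [0.5141, -0.1818, 0.0921]
orientation: [3.141, -0.001, 0.017]
ft_force: [3.9, -2.1, -6.3]
grip_width: 0.27
```

```bash
python3 look.py wrist 13; python3 look.py scene 13 180,310,230,430
```

```text
{'time': 19.025, 'joints': [-0.5449, 0.6267, 1.7502, 0.0002, 0.7641, 1.0091], 'tool_pos': [0.5141, -0.1818, 0.0921], 'orientation': [3.1413, -0.0006, 0.0167], 'ft_force': [3.9146, -2.1243, -6.3377], 'grip_width': 0.2699}
{'time': 19.075, 'joints': [-0.5449, 0.6266, 1.7501, 0.0002, 0.7642, 1.0091], 'tool_pos': [0.5141, -0.1818, 0.0922], 'orientation': [3.1414, -0.0006, 0.0167], 'ft_force': [3.6386, -1.5983, -6.548], 'grip_width': 0.2692}
```

View pics/wrist13.png

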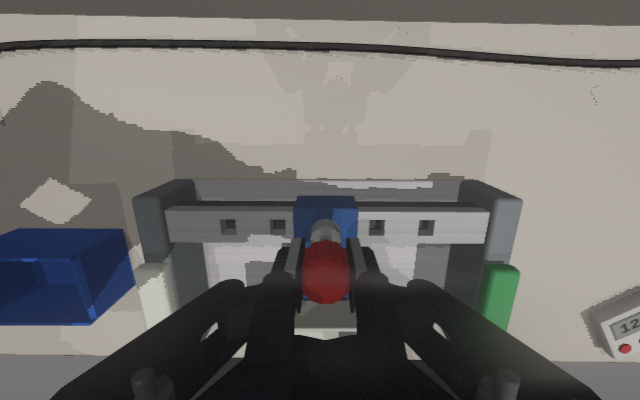

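The pin is up about 10 mm, with a wrist pull of 6.3 N that matches the spring. I raise it 1 mm more and slide 35 mm towards the green cap.

arm_command(
  moves=[0,0,0.1,0,0,0,1,0,-0.4,0.1,0,0,0,1,0,-1,0.1,0,0,0,1,0,-1.7,0.1,0,0,0,1,0,-2.4,0.1,0,0,0,1,0.1,-3,0.1,0,0,0,1,0.1,-3.4,0.1,0,0,0,1,0.1,-3.5,0.1,0,0,0,1,0.1,-3.5,0.1,0,0,0,1,0.1,-3.5,0.1,0,0,0,1],
)

```text
time: 20.38
tool_pos: [0.5145, -0.2165, 0.0933]
orientation: [-3.141, 0.001, 0.017]
ft_force: [3.5, 0.9, -7.3]
grip_width: 0.267
```

```bash
python3 look.py wrist 14; python3 look.py side 14 130,290,220,380
```

```text
{'time': 20.375, 'joints': [-0.5984, 0.6369, 1.7157, -0.0003, 0.7895, 0.9557], 'tool_pos': [0.5145, -0.2165, 0.0933], 'orientation': [-3.1415, 0.0006, 0.017], 'ft_force': [3.492, 0.9105, -7.2678], 'grip_width': 0.2674}
{'time': 20.425, 'joints': [-0.5983, 0.6369, 1.7157, -0.0003, 0.7895, 0.9556], 'tool_pos': [0.5146, -0.2165, 0.0933], 'orientation': [-3.1415, 0.0005, 0.017], 'ft_force': [2.2031, 1.3495, -6.6545], 'grip_width': 0.2683}
```

View pics/wrist14.png

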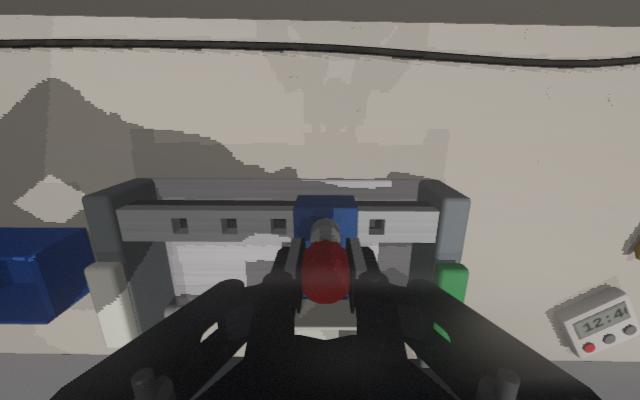

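View pics/side14.png

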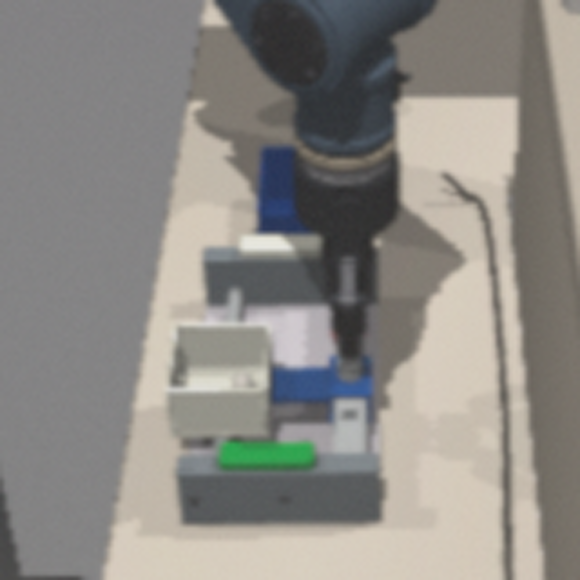

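The section has moved one hole: three holes now show on the white-cap side and one on the green side. I lower the pin.

arm_command(
  moves=[0,0,-0.3,0,0,0,1,0,0,-0.6,0,0,0,1,0,0,-0.9,0,0,0,1,0,0,-1.1,0,0,0,1,0,0,-1.2,0,0,0,1,0,0,-1.2,0,0,0,1,0,0,-1.2,0,0,0,1],
)

```text
time: 21.35
tool_pos: [0.5148, -0.2168, 0.0824]
orientation: [3.141, -0.0, 0.017]
ft_force: [-1.1, 0.8, 5.9]
grip_width: 0.269
```

```bash
python3 look.py wrist 15; python3 look.py side 15 130,290,220,380; python3 look.py scene 15 180,310,230,430
python3 - <<'E'
from h import *
c=load("pics/wrist15.npz"); pose=(c["pos"],c["ori"]); W=cloud(c,pose); H=hsv(c); h,s,v=[H[...,i] for i in range(3)]
m=((h<6)|(h>174))&(s>120)&(np.abs(W[...,0]-.514)<.04)&(np.abs(W[...,1]+.217)<.04); p=W[m]
print("knob",len(p),np.percentile(p,[2,50,98],axis=0).round(4).tolist())
for n in ("wrist13","wrist14"):
    c=load(f"pics/{n}.npz"); W=cloud(c,(c["pos"],c["ori"])); H=hsv(c); h,s=H[...,0],H[...,1]
    m=((h<6)|(h>174))&(s>120)&(np.abs(W[...,0]-.514)<.04)&(np.abs(W[...,1]+.2)<.06); print(n,np.percentile(W[m],[2,50,98],axis=0).round(4).tolist())
c=load("pics/side15.npz"); W=cloud(c); H=hsv(c)
t=(W[...,2]>.077)&(W[...,2]<.087)&(W[...,0]<.46)&(W[...,0]>.36)&(W[...,1]>-.28)&(W[...,1]<-.15); p=W[t]
print("tray rim",len(p),np.percentile(p[:,:2],[2,98],axis=0).round(4).tolist(), cv2.minAreaRect((p[:,:2]*1000).astype(np.float32)))
c=load("pics/side9.npz"); W=cloud(c)
t=(W[...,2]>.077)&(W[...,2]<.087)&(W[...,0]<.46)&(W[...,0]>.36)&(W[...,1]>-.25)&(W[...,1]<-.12); p=W[t]
print("tray rim before",len(p), cv2.minAreaRect((p[:,:2]*1000).astype(np.float32)))
E
```

```text
{'time': 21.35, 'joints': [-0.5985, 0.6549, 1.7212, -0.0005, 0.765, 0.9556], 'tool_pos': [0.5148, -0.2168, 0.0824], 'orientation': [3.141, -0.0002, 0.0171], 'ft_force': [-1.1107, 0.8315, 5.8803], 'grip_width': 0.2693}
{'time': 21.4, 'joints': [-0.5985, 0.6549, 1.7212, -0.0005, 0.7651, 0.9556], 'tool_pos': [0.5147, -0.2168, 0.0824], 'orientation': [3.141, -0.0002, 0.017], 'ft_force': [-0.8264, 0.7549, 6.4928], 'grip_width': 0.274}
{'time': 21.45, 'joints': [-0.5986, 0.6549, 1.7212, -0.0005, 0.765, 0.9556], 'tool_pos': [0.5148, -0.2169, 0.0824], 'orientation': [3.141, -0.0002, 0.017], 'ft_force': [-1.0482, 1.031, 6.1269], 'grip_width': 0.2676}
knob 2552 [[0.5066, -0.2272, 0.0926], [0.5212, -0.2165, 0.1131], [0.5275, -0.206, 0.1149]]
wrist13 [[0.5058, -0.1919, 0.1025], [0.5208, -0.1814, 0.1228], [0.527, -0.171, 0.1245]]
wrist14 [[0.5062, -0.2267, 0.1035], [0.5217, -0.2163, 0.1238], [0.5274, -0.2058, 0.1257]]
tray rim 145 [[0.376, -0.2589], [0.4509, -0.1793]] ((413.3463439941406, -218.21884155273438), (76.01556396484375, 82.51465606689453), 0.17670892179012299)
tray rim before 138 ((412.8887939453125, -183.88702392578125), (76.33944702148438, 81.08458709716797), 0.6735309958457947)
```

View pics/side15.png

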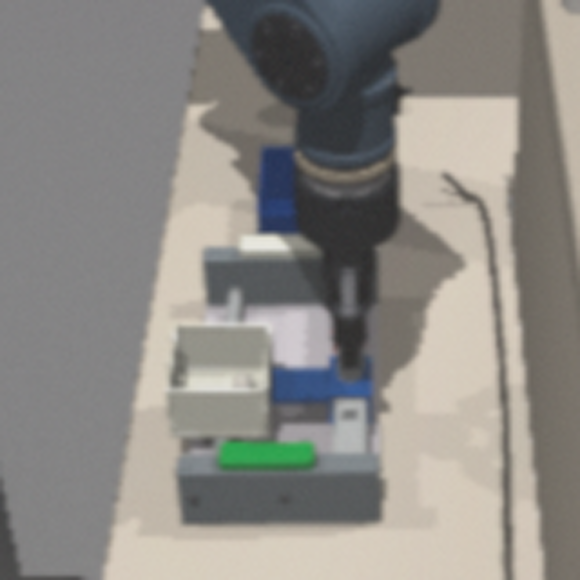

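View pics/scene15.png

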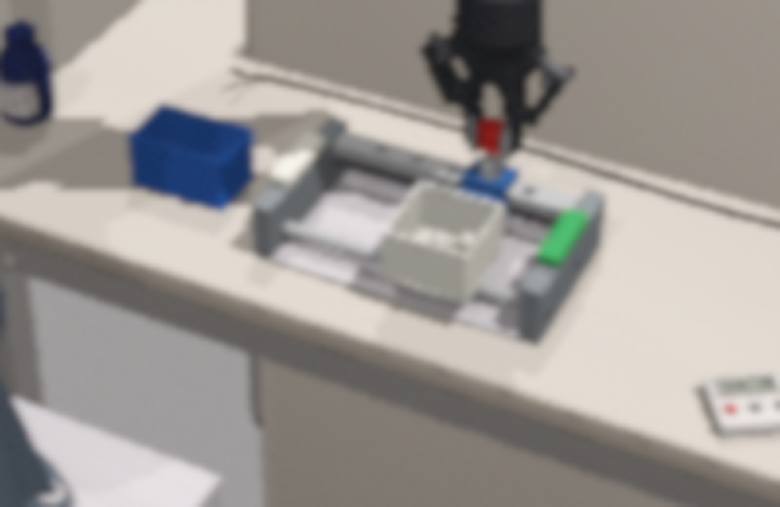

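The pin is fully down: the knob top reads 0.115, as at the start, and the TCP is at z 0.0824, the same as when I first gripped it. The section moved about 35 mm towards green, so I hand in while still gripping.

Run:
```python
from rig import arm, job
print(job.hand_in()); s=arm.state(); print(s["time"],s["tool_pos"],s["grip_width"],s["ft_force"])
```

```text
the job is handed in; nothing more can be done
None
the job is handed in; nothing more can be done
```

The job is handed in at about 21.5 s of robot time, with the gripper still holding the knob and the pin down in the next hole. The hand-in gave no verdict.

- **Balls:** I poured the scoop into the tray from its +y side. A wrist view from above, with depth, showed all six inside; an earlier view had shown only five, because the tray wall hid one. I did not recount them after sliding the section.
- **Scoop:** It stands empty, upright and released on the bench at about (0.456, 0.05). The last scene view shows it still there.
- **Section:** It moved one hole towards the green cap. The TCP moved 34.8 mm and the tray rim 34.3 mm.
- **Pin:** It is fully down: TCP height 0.0824 and knob top 0.115 are both back to their starting values.
- **Grip:** The fingers are closed on the knob at about 23 mm with 60 N. The wrist reads about 6 N upward, so the arm is pressing the knob down slightly.
- **Bystanders:** I never touched the bottle, timer or marker. They looked in place in the later views, but I did not re-measure them.

No check failed.

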